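Tip a bottle onto the bottle roller and seat it against the interlock

TASK

The fat white bottle standing in front of the bottle roller is due for mixing: tip it over the front lip so that it lies on its side between the two rollers, cap end away from the lip, then slide it along the rollers until it holds the sprung paddle at the far end fully pressed in, so that the machine can start. The bottle dents easily, so never press on it with more than about 15 N, and leave the jars, the funnel and the loose cap beside the machine where they stand.

Things in the scene. Friction and masses are not known exactly. Their poses are not given: they have to be found in the camera images.
- bottle: Closed white plastic bottle with a grey screw cap; 0.30 to 0.48 kg, balance point some 90 mm above its base. Round body 90 mm in diameter up to 150 mm, cap 58 mm in diameter from 166 to 190 mm (top). Origin: centre of its base; z from base to cap. Starts upright on the loading step, 2 to 12 mm in front of the lip, up to 8 mm off the centre line.
- roller: Low white bottle roller, fixed, 128 mm wide, from 110 mm before its lip to 340 mm behind. Origin: at worktop height under the front face of its lip, on the centre line; x runs along the rollers away from the lip, y left, z up. Two black rubber rollers, 28 mm in diameter, axes 29 mm high, 34 mm either side of the centre line, 12 to 270 mm behind the lip. White motor housing at the far end, 88 mm high.
- lip (a point): Middle of the front lip's top edge, 30 mm above the worktop (41 mm over the rollers) and 15 mm above the loading step before it. Pushed along the machine's x at over 110 mm above the worktop, the bottle tips over this lip with a few newtons, goes by itself at some 35 degrees and lands with its axis 77 mm high and its base 25 to 60 mm in front of the lip; pushed low it jams.
- interlock (a joint): Travel of the sprung round paddle (42 mm, centre 77 mm high): 0 = out, 0.006 m = fully in, on a rigid boss; 0.2 to 0.6 N. Its stop, 113 mm high, is clamped by hand with the paddle's face (out) 168 to 233 mm behind the lip's front; where is not reported: feel for it. Sliding the lying bottle takes 2 to 8 N (most to start it), rising steeply once the paddle is in; friction then keeps it in.
- jar_a: Empty open glass jar, 70 mm in diameter and 112 mm high, loose, left of the roller. Origin: centre of its base. A bystander.
- jar_b: Second empty open glass jar of the same size, loose, left of the roller and farther back. Origin: centre of its base. A bystander.
- funnel: White funnel standing on its wide mouth, 68 mm in diameter and 72 mm high, loose, right of the roller. Origin: centre of its underside. A bystander.
- cap_a: Gold jar cap, 64 mm in diameter and 10 mm high, loose, right of the roller. Origin: centre of its underside. A bystander.
Things that resemble listed ones, but are neither listed nor needed, are in the scene too. Of the things that look like the bottle, the larger one is meant.

How it is judged:
By the outcome, as a careful person would: the job done as asked, in the order asked, and still so for the second after the job is handed in, with the robot touching nothing.
It also fails if it takes over 54 s, if anything falls off the work surface, if the arm or the gripper's body presses on something with over 40 N, if the wrist force passes 120 N, or if a joint passes its speed limit or range.

ROBOT

A 6-joint arm with a two-finger parallel gripper is mounted at the origin on a cart in front of the work surface, level with it; the furniture and walls round the work are solid. World frame = base frame: x ahead of the robot, y to its left, z up, the work surface at z = 0. Lengths are in m, angles in rad, forces in N, time in s.
With the tool pointing down it reaches from about 0.25 to 0.775 m from the base axis. Payload 4 kg.
Tool frame: the origin (TCP) lies at the centre of the arm's flange, where the gripper is bolted on; the fingertips stand ahead of it and the grasp point (between the pads) lies 180 mm ahead of it (robot.tcp_to_tips is the z of the fingertips in the tool frame, in m); z points along the fingers, y is the direction in which the jaws open and shut (so a half turn about z gives the same grasp; the last joint's range is limited). The gripper opens to 94 mm and grips with 3 to 60 N. Pads are 16 mm wide; open, the fingers measure 119 mm over their backs; the gripper's body (75 mm by 177 mm) begins 78 mm behind the grasp point.
Start: joints at [-1.247, 0.087, 1.371, -0, 1.684, -0.103], TCP at [0.228, -0.501, 0.405] pointing down, gripper open.
Joint ranges: [-3.1, 3.1], [-0.76, 2.03], [0.27, 2.55], [-1.08, 4.22], [0.17, 2.65], [-2.57, 2.57]. Speed limits (rad/s): [2.79, 2.79, 3.14, 3.14, 3.14, 3.14].

INTERFACE

Orientations are given as [roll, pitch, yaw] about the fixed x, y, z axes, in that order (R = Rz(yaw) Ry(pitch) Rx(roll)).
In Python, from bench import robot gives the robot as it stands.
- The arm moves only by the tool move_arm, never from a script. Its argument "increments" is a list that holds one entry, the list of rows, each a list of 7 numbers: the opening, from 0 (shut) to 1 (fully open), then the shift along the tool's x, y, z as a fraction of full scale, then the turn, a rotation vector about the tool's x, y, z as a fraction of full scale. In form: [[[jaw, dx, dy, dz, rx, ry, rz], ...]]. A call has 1 to 8 rows; each row is the pose to reach, as a shift and turn from the pose commanded when the call began, along the tool's axes at that moment; what a row does not reach only later rows make up. Full scale, the value 1, is 0.1 m for a shift and pi/2 rad for a turn. A row lasts 1/12 s, in which the tool goes at most 41.7 mm and 7.16 degrees, less where a joint would pass 70% of its speed; a pose out of reach is approached as far as the arm can. A call with a number of a shift or a turn outside -1 to 1 is refused whole. A call with a gripper value outside its range is refused whole. The fingers move at their own pace and stop on an object; the grip force is fixed at half the most. Time passes only in rows, so rows that repeat a pose let the fingers close. It gives the time, the measured TCP pose, the force and the opening at its end, in the units of the state.
- robot.get_obs(): the state, without advancing time (a new reading comes with each control period).
- robot.snapshot(name): name is "side" or "top" or "wrist"; returns (picture, depth): 420x560x3 uint8, red, green, blue; 420x560 float32, m along the optical axis (not along the pixel's ray), 0 where there is no reading.
- robot.camera_params(name): a dict with "mtx" (3x3 intrinsics, pixels), "k1" (the pictures are not rectified: a ray, as slopes to the right and down, at radius r is drawn at 1 + k1 r^2 times it, then the intrinsics apply), "R" (3x3) and "t" (3): a world point X has camera coordinates R X + t. Camera axes: x right, y down, z forward; pixel columns grow to the right and rows downward; lengths in m; the calibration is good to about 2 mm. A picture is of the moment at which its call begins: read the wrist's pose just before it. camera_params takes no time and is no camera call; for the wrist camera it gives the pose at the moment of the call.
- robot.close_job(): hands the job in, once; it reports no verdict.
The state is a dict: "time": time; "joint_positions": joint angles; "qvel": joint speeds; "joint_torque": joint torques, N m; "tool_pos": TCP position; "ee_rot": TCP orientation; "wrist_force": force on the tool from outside, world axes, zero at the start; "wrist_torque": the same for the moment, N m; "width": finger opening in m.
Only numpy, scipy, OpenCV 4.12 (cv2) and the standard library are available. Lean on these libraries where they do the work, as an engineer would, in place of code of your own. Each camera call takes 0.05 s, during which the arm holds its last target.

## Working session

There is one attempt and no reset: what is moved stays moved. The work goes in short steps, Python scripts to look and compute and a tool call to move; the robot and the scene stay as the last step left them, time stands still between calls to the robot, and variables do not carry over. Pictures are saved under pics/ and viewed, and the job is handed in when it is done.

Besides the shell and the picture viewer there is one more tool, called by a JSON object that holds its "api" and its "payload". move_arm: Moves the arm, as the interface text tells. Its arguments: {"type":"object","properties":{"increments":{"type":"array","items":{"type":"array","items":{"type":"array","items":{"type":"number","minimum":-1,"maximum":1}}}}},"required":["increments"]}

```bash
mkdir -p pics; ls
cat > h.py <<'E'
import numpy as np, cv2
from bench import robot
from scipy.spatial.transform import Rotation as Ro
def snap(n,f):
    P=robot.camera_params(n); im,d=robot.snapshot(n)
    cv2.imwrite('pics/'+f+'.png',im[:,:,::-1]); np.savez('pics/'+f+'.npz',im=im,d=d,**{k:np.array(v) for k,v in P.items()})
    return im,d,P
def load(f):
    z=np.load('pics/'+f+'.npz'); return z['im'],z['d'],{k:z[k] for k in('mtx','k1','R','t')}
def cloud(d,P):
    h,w=d.shape; u,v=np.meshgrid(np.arange(w),np.arange(h)); K=P['mtx']
    pts=np.stack([u.ravel(),v.ravel()],1).astype(np.float64)[:,None]
    n=cv2.undistortPoints(pts,K,np.array([float(P['k1']),0,0,0]))[:,0].reshape(h,w,2)
    c=np.dstack([n[...,0]*d,n[...,1]*d,d]); X=(c-P['t'])@P['R']
    X[d<=0]=np.nan; return X
E
python3 - <<'E'
from h import *
o=robot.get_obs(); print({k:np.round(v,3) for k,v in o.items()}, robot.tcp_to_tips)
for n in('side','top'): im,d,P=snap(n,n+'0'); print(n, -P['R'].T@P['t'])
E
```

```text
pics
{'time': np.float64(0.0), 'joint_positions': array([-1.247,  0.088,  1.372, -0.   ,  1.684, -0.103]), 'qvel': array([-0.001, -0.001,  0.   , -0.001, -0.001,  0.001]), 'joint_torque': array([ 0.0000e+00, -3.4018e+01, -3.0243e+01,  7.2000e-02,  3.3000e-02,
       -0.0000e+00]), 'tool_pos': array([ 0.228, -0.501,  0.404]), 'ee_rot': array([-3.139, -0.   ,  0.427]), 'wrist_force': array([ 0.088,  0.636, -0.374]), 'wrist_torque': array([ 0.02 , -0.014,  0.014]), 'width': np.float64(0.094)} 0.1992
side [ 0.4201182  -0.5117623   0.60533344]
top [0.48268861 0.15734105 0.90190766]
```

View pics/side0.png

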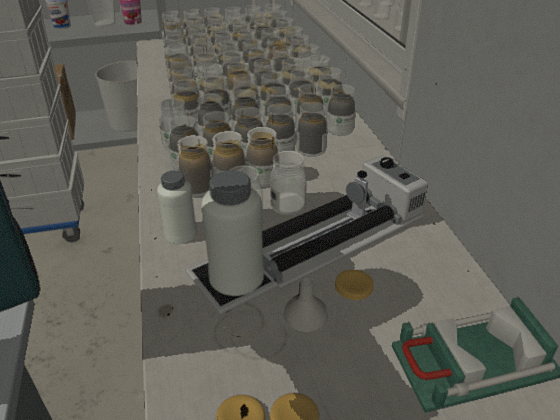

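View pics/top0.png

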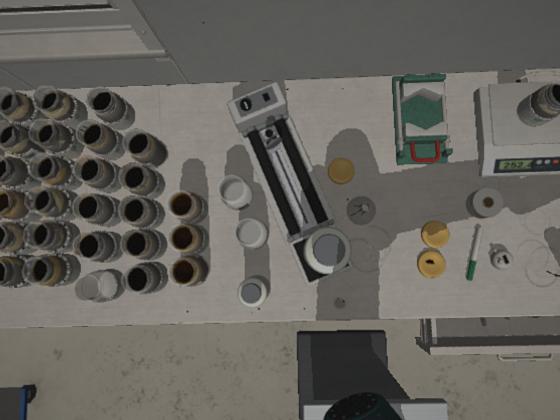

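The side view shows the large bottle at about (235,235), with the paddle at about (357,190). In the top view the bottle cap is at about (327,250), and the roller runs from there up-left to its housing at (258,105). Next I measure the poses.

Run:
```python
from h import *
im,d,P=load('top0'); X=cloud(d,P); g=im.mean(2)
Z=X[...,2]
print('table z',np.nanmedian(Z[280:310,380:420]))
# housing top
v,u=np.mgrid[0:420,0:560]
m=(u>220)&(u<295)&(v>75)&(v<130)&(Z>0.08)&(Z<0.1)
h=X[m]; print('housing',len(h),h.mean(0)); 
r=cv2.minAreaRect(h[:,:2].astype(np.float32)*1000); print(r)
# rollers
m=(u>235)&(u<335)&(v>115)&(v<240)&(g<45)&(Z>0.03)&(Z<0.05)
p=X[m]; print('rollers',len(p)); r=cv2.minAreaRect(p[:,:2].astype(np.float32)*1000); print(r); print(cv2.boxPoints(r))
# whole machine z>0.01 region
m=(u>225)&(u<360)&(v>75)&(v<290)&(Z>0.01)&(Z<0.1)
# bottle cap
m=(u>290)&(u<365)&(v>220)&(v<285)&(Z>0.185)
q=X[m];print('cap top',len(q),np.median(q,0),cv2.minEnclosingCircle(q[:,:2].astype(np.float32)*1000))
for f in ('top0','side0'):
  im,d,P=load(f);X=cloud(d,P);big=cv2.resize(im[200:300,270:380] if f=='top0' else im[150:310,180:440],None,fx=5 if f=='top0' else 3,fy=5 if f=='top0' else 3,interpolation=cv2.INTER_CUBIC)
  cv2.imwrite('pics/z_'+f+'.png',big[:,:,::-1])
```

```text
table z -0.00029703707571463356
housing 1333 [0.81895201 0.23829331 0.08756865]
((820.7579345703125, 239.453125), (57.081199645996094, 123.68694305419922), 21.44175148010254)
rollers 2372
((663.9710693359375, 178.0386962890625), (257.316162109375, 93.7088851928711), 21.454614639282227)
[[527.09033 174.58798]
 [561.3657   87.3724 ]
 [800.8518  181.48941]
 [766.5764  268.705  ]]
cap top 831 [0.49125931 0.10192354 0.20461181] ((491.43560791015625, 101.66777038574219), 29.690786361694336)
```

Both cross-checks agree: the rollers measure 257 mm long and the housing centre falls on the axis. The machine's yaw is 21.45°, the lip is at about (0.533, 0.1265), and the bottle sits at machine coordinates x = -47.5, y = -8 mm. The tool x axis is nearly aligned already, so I start the approach with the jaws half open and turn to match.

{"api": "move_arm", "payload": {"increments": [[[0.5,0.27,-0.3,0,0,0,0.0335],[0.5,0.54,-0.6,0,0,0,0.0335],[0.5,0.8,-0.9,0,0,0,0.0335],[0.5,0.8,-0.9,0,0,0,0.0335]]]}}

```text
time: 0.43
tool_pos: [0.2644, -0.3809, 0.4043]
ee_rot: [-3.138, -0.002, 0.379]
wrist_force: [-0.7, -0.3, -0.3]
width: 0.0707
```

{"api": "move_arm", "payload": {"increments": [[[0.5,0.27,-0.3,0,0,0,0],[0.5,0.54,-0.6,0,0,0,0],[0.5,0.8,-0.95,0,0,0,0]]]}}

```text
time: 0.68
tool_pos: [0.3027, -0.2691, 0.4041]
ee_rot: [-3.141, 0.0, 0.372]
wrist_force: [0.5, -0.1, 0.1]
width: 0.0509
```

{"api": "move_arm", "payload": {"increments": [[[0.5,0.27,-0.3,0,0,0,0],[0.5,0.54,-0.6,0,0,0,0],[0.5,0.8,-0.95,0,0,0,0]]]}}

```text
time: 0.93
tool_pos: [0.342, -0.1528, 0.4045]
ee_rot: [3.141, -0.0, 0.373]
wrist_force: [-0.5, -0.9, 0.3]
width: 0.047
```

{"api": "move_arm", "payload": {"increments": [[[0.5,0.2,-0.3,0,0,0,0],[0.5,0.4,-0.6,0,0,0,0],[0.5,0.6,-0.95,0,0,0,0],[0.5,0.6,-0.95,0,0,0,0]]]}}

```text
time: 1.27
tool_pos: [0.3632, -0.0381, 0.4046]
ee_rot: [-3.139, -0.002, 0.386]
wrist_force: [-0.2, -1.1, 0.1]
width: 0.0468
```

{"api": "move_arm", "payload": {"increments": [[[0.5,0.3,-0.3,0,0,0,0],[0.5,0.5,-0.6,0,0,0,0],[0.5,0.8,-0.85,0,0,0,0],[0.5,0.8,-0.85,0,0,0,0],[0.5,0.8,-0.85,0,0,0,0]]]}}

```text
time: 1.68
tool_pos: [0.4068, 0.0655, 0.4039]
ee_rot: [3.142, 0.002, 0.378]
wrist_force: [-0.0, 0.2, 1.4]
width: 0.0469
```

```bash
cat >> h.py <<'E'
L=np.array([0.5327,0.1265]); TH=np.radians(21.45); C=np.array([[np.cos(TH),np.sin(TH)],[-np.sin(TH),np.cos(TH)]])
def mach(p): return C@(np.asarray(p)[:2]-L)
def st():
    o=robot.get_obs(); f=o['wrist_force']; print('t',round(float(o['time']),2),'mach',np.round(mach(o['tool_pos'])*1000,1),'tipz',round((o['tool_pos'][2]-.1992)*1000,1),'rot',np.round(o['ee_rot'],3),'F',np.round(np.r_[C@f[:2],f[2]],2),'w',round(float(o['width']),4),'q',np.round(o['joint_positions'],2))
E
python3 -c "
from h import *
st(); im,d,P=snap('wrist','w1')"
```

```text
t 1.68 mach [-139.4  -10.7] tipz 204.7 rot [3.142e+00 2.000e-03 3.780e-01] F [0.06 0.22 1.38] w 0.0469 q [ 0.02 -0.22  1.67 -0.    1.7   1.22]
```

View pics/w1.png

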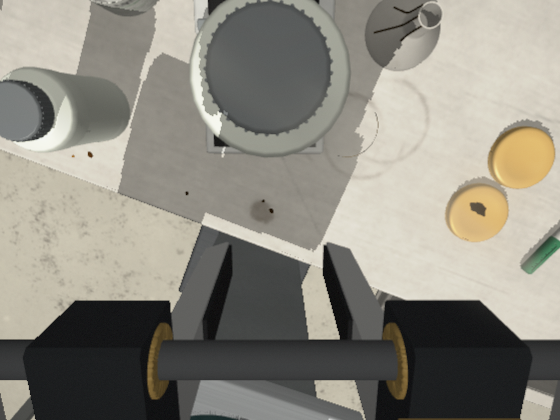

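The wrist view shows the bottle top at (268,70), with the fingers centred behind it at x≈278. I lower to tip height 0.15 and centre on the bottle.

{"api": "move_arm", "payload": {"increments": [[[0.5,0,-0.03,0.25,0,0,0],[0.5,0,-0.03,0.53,0,0,0],[0.5,0.15,-0.03,0.53,0,0,0],[0.5,0.3,-0.03,0.53,0,0,0],[0.5,0.3,-0.03,0.53,0,0,0],[0.5,0.3,-0.03,0.53,0,0,0]]]}}

```text
time: 2.23
tool_pos: [0.4331, 0.0769, 0.3516]
ee_rot: [3.141, 0.001, 0.372]
wrist_force: [-0.1, -0.0, 0.1]
width: 0.0472
```

```bash
python3 -c "
from h import *
st(); im,d,P=snap('wrist','w2')"
```

```text
t 2.23 mach [-110.8   -9.8] tipz 152.4 rot [3.141e+00 1.000e-03 3.720e-01] F [-0.1   0.    0.09] w 0.0472 q [ 0.05 -0.14  1.7  -0.    1.59  1.25]
```

View pics/w2.png

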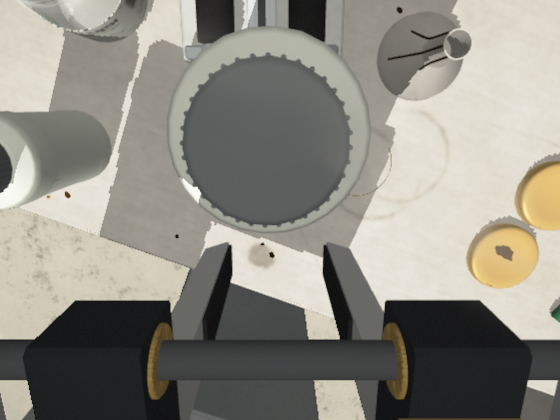

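The bottle centre is at px 268 and the finger centre at 277, so it is about 3 mm to the left. I start the slow push.

{"api": "move_arm", "payload": {"increments": [[[0.5,0.04,-0.03,0,0,0,0],[0.5,0.08,-0.03,0,0,0,0],[0.5,0.12,-0.03,0,0,0,0],[0.5,0.15,-0.03,0,0,0,0],[0.5,0.18,-0.03,0,0,0,0],[0.5,0.21,-0.03,0,0,0,0],[0.5,0.24,-0.03,0,0,0,0]]]}}

```text
time: 2.87
tool_pos: [0.4545, 0.0901, 0.3518]
ee_rot: [3.141, 0.001, 0.374]
wrist_force: [-2.1, -1.4, 1.8]
width: 0.0467
```

```bash
python3 -c "
from h import *
st(); im,d,P=snap('side','s3')"
```

```text
t 2.87 mach [-86.1  -5.3] tipz 152.6 rot [3.141e+00 1.000e-03 3.740e-01] F [-2.47 -0.57  1.75] w 0.0467 q [ 0.07 -0.09  1.65 -0.    1.58  1.27]
```

View pics/s3.png

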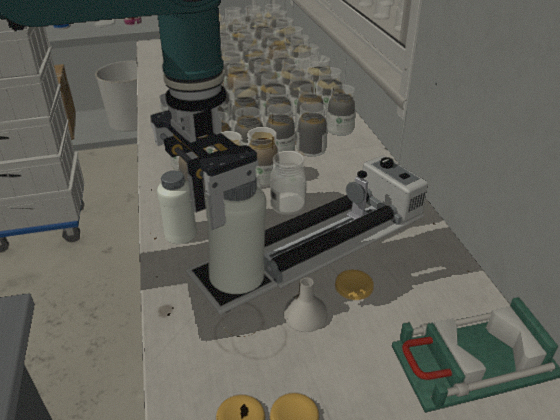

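Contact is made at about 2.5 N and the bottle is starting to tilt at (237,235). I keep pushing.

{"api": "move_arm", "payload": {"increments": [[[0.5,0.04,0,0,0,0,0],[0.5,0.08,0,0,0,0,0],[0.5,0.12,0,0,0,0,0],[0.5,0.16,0,0,0,0,0],[0.5,0.2,0,0,0,0,0]]]}}

```text
time: 3.33
tool_pos: [0.4734, 0.0975, 0.3517]
ee_rot: [3.142, -0.0, 0.374]
wrist_force: [-1.1, -0.9, 1.9]
width: 0.0467
```

```bash
python3 -c "
from h import *
st(); im,d,P=snap('side','s4')"
```

```text
t 3.33 mach [-65.8  -5.3] tipz 152.5 rot [ 3.142 -0.     0.374] F [-1.4  -0.44  1.89] w 0.0467 q [ 0.09 -0.05  1.61  0.    1.58  1.28]
```

View pics/s4.png

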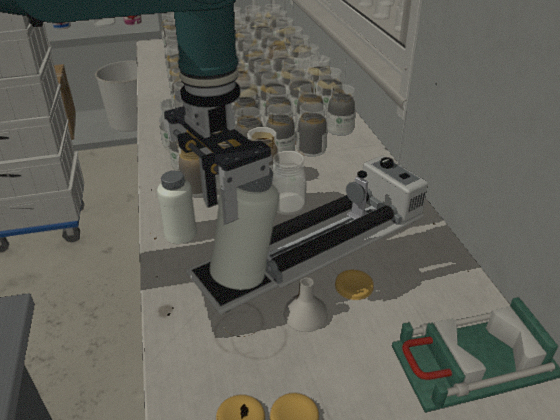

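The bottle is tilting cleanly over the lip, with its base at (240,270) and its top leaning toward the machine at about (262,185). The force is low, so I continue.

{"api": "move_arm", "payload": {"increments": [[[0.5,0.04,0,0,0,0,0],[0.5,0.08,0,0,0,0,0],[0.5,0.12,0,0,0,0,0],[0.5,0.16,0,0,0,0,0],[0.5,0.2,0,0,0,0,0]]]}}

```text
time: 3.8
tool_pos: [0.492, 0.1048, 0.3518]
ee_rot: [3.142, -0.001, 0.374]
wrist_force: [-0.7, -1.4, 2.0]
width: 0.0474
```

```bash
python3 -c "
from h import *
st(); im,d,P=snap('side','s5')"
```

```text
t 3.8 mach [-45.8  -5.3] tipz 152.6 rot [ 3.142e+00 -1.000e-03  3.740e-01] F [-1.19 -1.07  1.96] w 0.0474 q [ 0.1  -0.    1.57  0.    1.57  1.29]
```

View pics/s5.png

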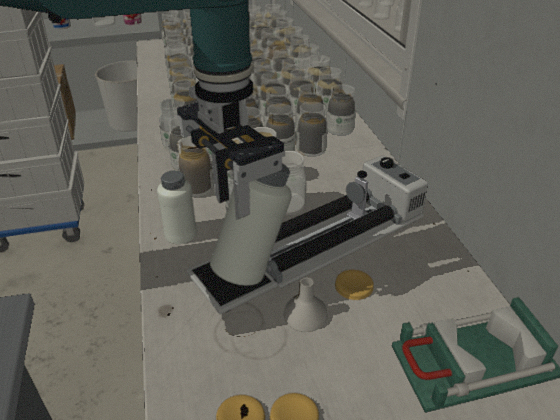

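{"api": "move_arm", "payload": {"increments": [[[0.5,0.04,0,0,0,0,0],[0.5,0.08,0,0,0,0,0],[0.5,0.12,0,0,0,0,0],[0.5,0.16,0,0,0,0,0],[0.5,0.18,0,0,0,0,0],[0.5,0.18,0,0,0,0,0]]]}}

```text
time: 4.35
tool_pos: [0.5087, 0.1114, 0.3512]
ee_rot: [-3.142, 0.0, 0.374]
wrist_force: [-0.1, -1.1, -0.7]
width: 0.0472
```

```bash
python3 -c "
from h import *
st(); im,d,P=snap('side','s6')"
```

```text
t 4.35 mach [-27.9  -5.3] tipz 152.0 rot [-3.142  0.     0.374] F [-0.46 -1.03 -0.74] w 0.0472 q [ 0.11  0.04  1.53 -0.    1.58  1.3 ]
```

View pics/s6.png

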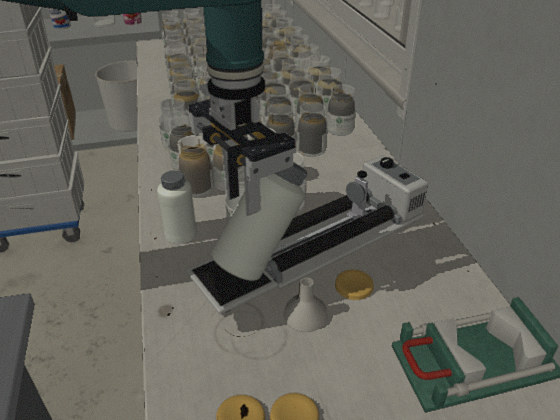

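The tilt is now about 33°, close to going over by itself.

{"api": "move_arm", "payload": {"increments": [[[0.5,0.03,0,0,0,0,0],[0.5,0.06,0,0,0,0,0],[0.5,0.09,0,0,0,0,0],[0.5,0.12,0,0,0,0,0],[0.5,0.12,0,0,0,0,0],[0.5,0.12,0,0,0,0,0]]]}}

```text
time: 4.9
tool_pos: [0.5196, 0.1157, 0.3516]
ee_rot: [3.142, 0.0, 0.374]
wrist_force: [0.0, -0.4, -0.5]
width: 0.0467
```

```bash
python3 -c "
from h import *
st(); im,d,P=snap('side','s7')"
```

```text
t 4.9 mach [-16.1  -5.3] tipz 152.4 rot [3.142 0.    0.374] F [-0.16 -0.41 -0.55] w 0.0467 q [ 0.11  0.06  1.5  -0.    1.58  1.31]
```

View pics/s7.png

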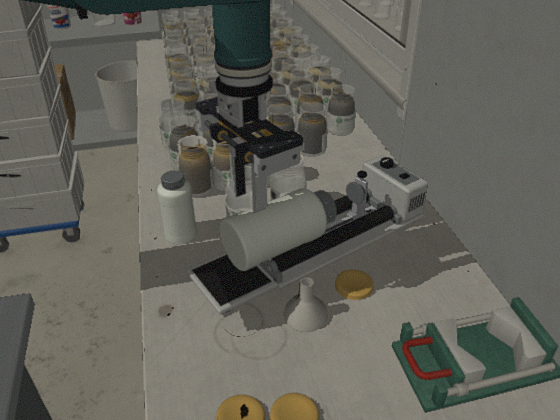

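The bottle is lying between the rollers, cap toward the paddle, base at about (232,243). I back off above it and measure the base.

{"api": "move_arm", "payload": {"increments": [[[0.5,-0.3,-0.05,0,0,0,0],[0.5,-0.6,-0.05,0,0,0,0],[0.5,-0.95,-0.05,0,0,0,0],[0.5,-0.95,-0.05,0,0,0,0],[0.5,-0.95,-0.05,0,0,0,0]]]}}

```text
time: 5.37
tool_pos: [0.428, 0.0852, 0.3518]
ee_rot: [3.141, -0.001, 0.373]
wrist_force: [-0.0, -0.2, 0.6]
width: 0.0466
```

```bash
python3 -c "
from h import *
st(); im,d,P=snap('wrist','w8'); X=cloud(d,P)
B=np.dstack([(X[...,:2]-L)@C.T,X[...,2:]]).reshape(-1,3)*1000
b=B[(B[:,2]>100)&(B[:,2]<128)&(abs(B[:,1])<45)&(B[:,0]>-90)&(B[:,0]<150)]
print('x range',np.percentile(b[:,0],[0.3,1,50,99.7]),'zmax',np.percentile(b[:,2],99),'ymed',np.median(b[b[:,2]>115][:,1]))
im,d,P=snap('side','s8'); X=cloud(d,P)
B=np.dstack([(X[...,:2]-L)@C.T,X[...,2:]]).reshape(-1,3)*1000
b=B[(B[:,2]>50)&(B[:,2]<128)&(abs(B[:,1])<45)&(B[:,0]>-90)&(B[:,0]<250)]
print('side x', np.percentile(b[:,0],[.3,1,99.7]))
q=B[(B[:,2]>60)&(B[:,2]<108)&(abs(B[:,1])<22)&(B[:,0]>130)&(B[:,0]<275)]
print(np.histogram(q[:,0],bins=np.arange(130,280,5)))
"
```

```text
t 5.37 mach [-1.126e+02 -1.000e-01] tipz 152.6 rot [ 3.141e+00 -1.000e-03  3.730e-01] F [-0.08 -0.18  0.61] w 0.0466 q [ 0.07 -0.15  1.71 -0.    1.58  1.26]
x range [-45.89085676 -45.29337274 -12.20252286  19.89041516] zmax 122.04955682722058 ymed 3.5544695416777605
side x [-47.89860407 -47.57493351 229.82632007]
(array([ 44,  42,  10,   0,   0,   0,   0,   0,   0,   0,   0,   0,   0,
         0,   6, 194,  95,   8,  73,  49,   7,   0,   0,   0,   0,   0,
         0,   0,   0]), array([130, 135, 140, 145, 150, 155, 160, 165, 170, 175, 180, 185, 190,
       195, 200, 205, 210, 215, 220, 225, 230, 235, 240, 245, 250, 255,
       260, 265, 270, 275]))
```

View pics/w8.png

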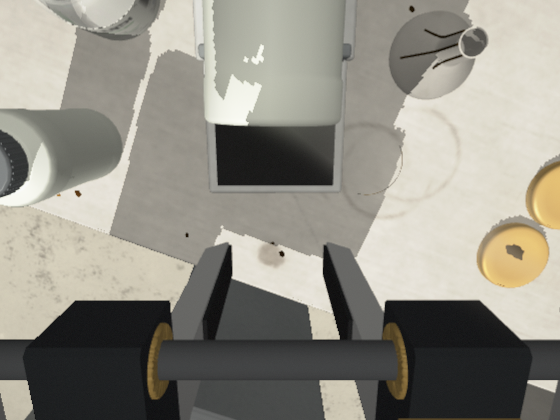

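View pics/s8.png

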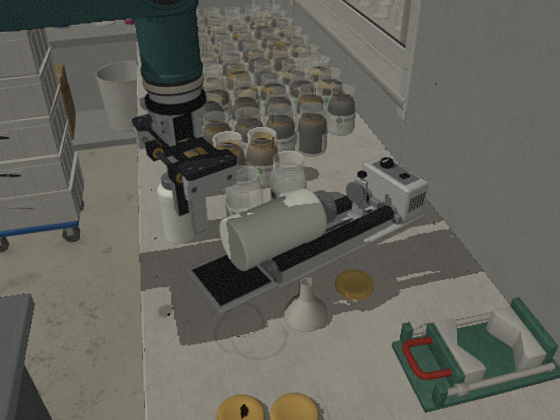

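The base is at x ≈ -47 mm, the top of the body at 122 mm (axis 77 mm, as expected), and the cap top at about 143. The paddle face appears at about 205–210, so I expect a slide of about 65 mm plus 6. I lower the tips to about 58 mm.

{"api": "move_arm", "payload": {"increments": [[[0.5,0,0,0.3,0,0,0],[0.5,0,0,0.6,0,0,0],[0.5,0,0,0.95,0,0,0],[0.5,0.25,0,0.95,0,0,0],[0.5,0.45,0,0.95,0,0,0],[0.5,0.45,0,0.95,0,0,0],[0.5,0.45,0,0.95,0,0,0]]]}}

```text
time: 6.05
tool_pos: [0.4725, 0.1024, 0.2566]
ee_rot: [3.141, 0.0, 0.375]
wrist_force: [0.4, 0.5, -0.6]
width: 0.0473
```

```bash
python3 -c "
from h import *
st()"
```

```text
t 6.05 mach [-64.8  -0.5] tipz 57.4 rot [3.141 0.    0.375] F [ 0.53  0.33 -0.57] w 0.0473 q [ 0.1   0.02  1.74 -0.    1.38  1.29]
```

{"api": "move_arm", "payload": {"increments": [[[0.5,0.03,0,0,0,0,0],[0.5,0.06,0,0,0,0,0],[0.5,0.08,0,0,0,0,0],[0.5,0.1,0,0,0,0,0],[0.5,0.12,0,0,0,0,0],[0.5,0.14,0,0,0,0,0],[0.5,0.16,0,0,0,0,0]]]}}

```text
time: 6.63
tool_pos: [0.4853, 0.1074, 0.2569]
ee_rot: [3.141, 0.003, 0.374]
wrist_force: [-4.5, -2.5, 3.5]
width: 0.0469
```

```bash
python3 -c "
from h import *
st()"
```

```text
t 6.63 mach [-51.1  -0.4] tipz 57.7 rot [3.141e+00 3.000e-03 3.740e-01] F [-5.12 -0.68  3.48] w 0.0469 q [ 0.1   0.05  1.71 -0.    1.39  1.3 ]
```

{"api": "move_arm", "payload": {"increments": [[[0.5,0.02,0,0,0,0,0],[0.5,0.04,0,0,0,0,0],[0.5,0.06,0,0,0,0,0],[0.5,0.08,0,0,0,0,0]]]}}

```text
time: 6.97
tool_pos: [0.4931, 0.1106, 0.2567]
ee_rot: [3.142, 0.002, 0.374]
wrist_force: [-4.4, -2.5, 2.8]
width: 0.0469
```

```bash
python3 -c "
from h import *
st()"
```

```text
t 6.97 mach [-42.6  -0.3] tipz 57.5 rot [3.142e+00 2.000e-03 3.740e-01] F [-4.98 -0.7   2.77] w 0.0469 q [ 0.11  0.07  1.69 -0.    1.38  1.31]
```

It is sliding steadily at about 5 N. I continue.

{"api": "move_arm", "payload": {"increments": [[[0.5,0.03,0,0,0,0,0],[0.5,0.06,0,0,0,0,0],[0.5,0.09,0,0,0,0,0],[0.5,0.12,0,0,0,0,0],[0.5,0.15,0,0,0,0,0],[0.5,0.18,0,0,0,0,0],[0.5,0.21,0,0,0,0,0],[0.5,0.24,0,0,0,0,0]]]}}

```text
time: 7.63
tool_pos: [0.516, 0.1196, 0.2567]
ee_rot: [3.142, 0.0, 0.374]
wrist_force: [-4.6, -3.4, 3.4]
width: 0.0469
```

```bash
python3 -c "
from h import *
st(); im,d,P=snap('side','s9'); cv2.imwrite('pics/s9z.png',cv2.resize(im[130:290,210:440],None,fx=3,fy=3,interpolation=2)[:,:,::-1])"
```

```text
t 7.63 mach [-18.   -0.3] tipz 57.5 rot [3.142 0.    0.374] F [-5.55 -1.52  3.41] w 0.0469 q [ 0.12  0.12  1.63 -0.    1.39  1.32]
```

View pics/s9z.png

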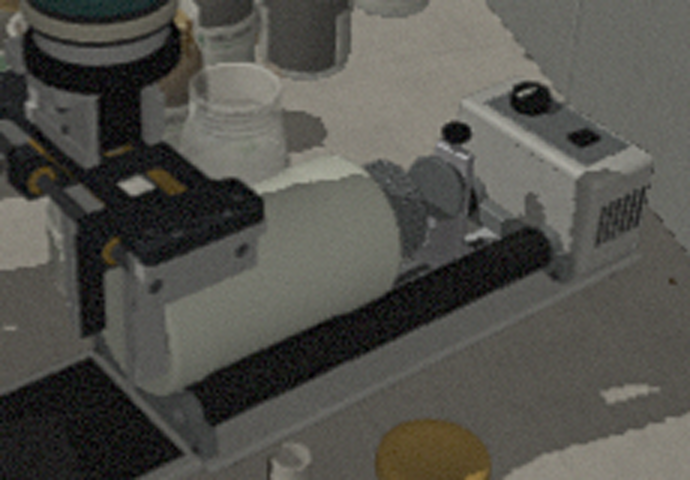

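The cap is close to the paddle disc, at about (435,190) in the zoomed view, with a gap of some 20–25 mm. I move on gently.

{"api": "move_arm", "payload": {"increments": [[[0.5,0.02,0,0,0,0,0],[0.5,0.04,0,0,0,0,0],[0.5,0.06,0,0,0,0,0],[0.5,0.08,0,0,0,0,0],[0.5,0.1,0,0,0,0,0],[0.5,0.12,0,0,0,0,0],[0.5,0.14,0,0,0,0,0],[0.5,0.16,0,0,0,0,0]]]}}

```text
time: 8.35
tool_pos: [0.5309, 0.1254, 0.2566]
ee_rot: [3.142, 0.0, 0.374]
wrist_force: [-3.9, -2.3, 2.6]
width: 0.0467
```

```bash
python3 -c "
from h import *
st(); im,d,P=snap('side','s10'); cv2.imwrite('pics/s10z.png',cv2.resize(im[130:230,310:440],None,fx=5,fy=5,interpolation=2)[:,:,::-1])"
```

```text
t 8.35 mach [-2.1 -0.3] tipz 57.4 rot [3.142 0.    0.374] F [-4.51 -0.7   2.63] w 0.0467 q [ 0.13  0.15  1.6  -0.    1.39  1.32]
```

View pics/s10z.png

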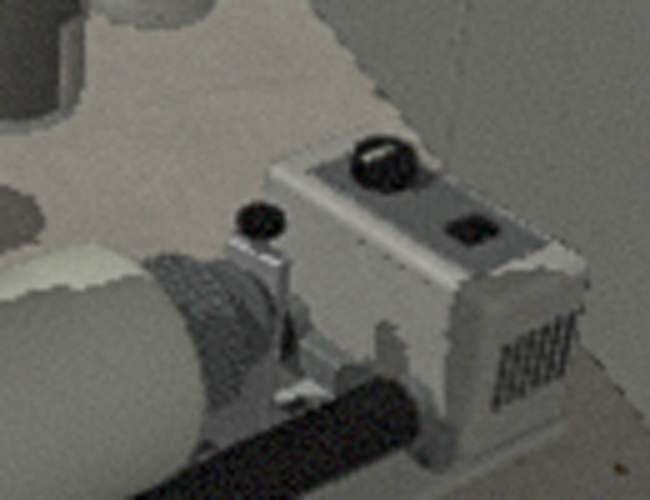

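The cap is now next to the paddle. From here I feel forward in 1 mm increments.

{"api": "move_arm", "payload": {"increments": [[[0.5,0.01,0,0,0,0,0],[0.5,0.02,0,0,0,0,0],[0.5,0.03,0,0,0,0,0]]]}}

```text
time: 8.65
tool_pos: [0.5335, 0.1265, 0.2566]
ee_rot: [3.141, 0.0, 0.374]
wrist_force: [-4.0, -1.6, 2.3]
width: 0.0472
```

{"api": "move_arm", "payload": {"increments": [[[0.5,0.01,0,0,0,0,0],[0.5,0.02,0,0,0,0,0],[0.5,0.03,0,0,0,0,0]]]}}

```text
time: 8.9
tool_pos: [0.5363, 0.1276, 0.2566]
ee_rot: [3.142, -0.0, 0.374]
wrist_force: [-3.6, -1.2, 2.0]
width: 0.047
```

{"api": "move_arm", "payload": {"increments": [[[0.5,0.01,0,0,0,0,0],[0.5,0.02,0,0,0,0,0]]]}}

```text
time: 9.07
tool_pos: [0.5382, 0.1283, 0.2566]
ee_rot: [3.142, 0.0, 0.374]
wrist_force: [-3.4, -1.8, 1.0]
width: 0.047
```

{"api": "move_arm", "payload": {"increments": [[[0.5,0.01,0,0,0,0,0],[0.5,0.02,0,0,0,0,0]]]}}

```text
time: 9.23
tool_pos: [0.54, 0.129, 0.2566]
ee_rot: [3.142, 0.0, 0.374]
wrist_force: [-4.4, -1.4, 2.1]
width: 0.0468
```

```bash
python3 -c "
from h import *
st(); im,d,P=snap('side','s11'); cv2.imwrite('pics/s11z.png',cv2.resize(im[130:230,310:440],None,fx=5,fy=5,interpolation=2)[:,:,::-1])"
```

```text
t 9.23 mach [ 7.7 -0.3] tipz 57.4 rot [3.142 0.    0.374] F [-4.63  0.31  2.08] w 0.0468 q [ 0.13  0.17  1.57 -0.    1.4   1.33]
```

View pics/s11z.png

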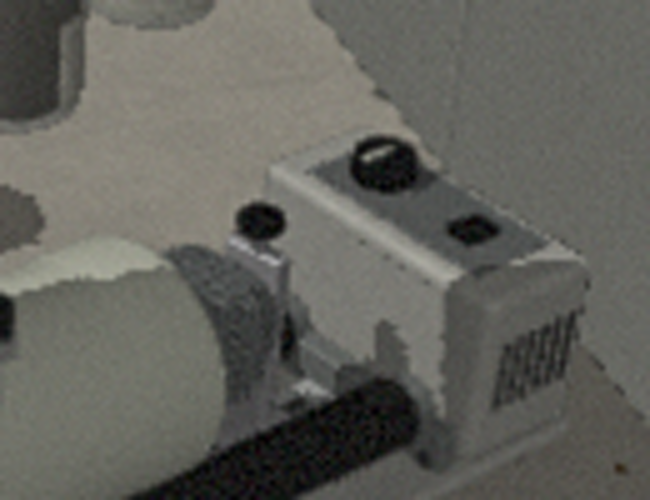

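The paddle disc is hidden behind the cap and the stop is very near. I continue in 1 mm steps.

{"api": "move_arm", "payload": {"increments": [[[0.5,0.01,0,0,0,0,0]]]}}

```text
time: 9.37
tool_pos: [0.5408, 0.1294, 0.2566]
ee_rot: [3.142, 0.0, 0.374]
wrist_force: [-3.5, -1.5, 2.5]
width: 0.0472
```

{"api": "move_arm", "payload": {"increments": [[[0.5,0.01,0,0,0,0,0]]]}}

```text
time: 9.45
tool_pos: [0.5418, 0.1298, 0.2566]
ee_rot: [3.142, 0.0, 0.374]
wrist_force: [-5.4, -2.3, 2.4]
width: 0.047
```

{"api": "move_arm", "payload": {"increments": [[[0.5,0.01,0,0,0,0,0]]]}}

```text
time: 9.53
tool_pos: [0.5428, 0.1301, 0.2566]
ee_rot: [3.142, 0.0, 0.374]
wrist_force: [-3.6, -1.2, 1.8]
width: 0.0471
```

{"api": "move_arm", "payload": {"increments": [[[0.5,0.01,0,0,0,0,0]]]}}

```text
time: 9.62
tool_pos: [0.5437, 0.1305, 0.2566]
ee_rot: [3.142, 0.0, 0.374]
wrist_force: [-4.3, -1.2, 2.1]
width: 0.0468
```

{"api": "move_arm", "payload": {"increments": [[[0.5,0.01,0,0,0,0,0]]]}}

```text
time: 9.7
tool_pos: [0.5444, 0.1308, 0.2566]
ee_rot: [3.142, 0.002, 0.374]
wrist_force: [-7.8, -3.1, 4.5]
width: 0.0469
```

{"api": "move_arm", "payload": {"increments": [[[0.5,0.01,0,0,0,0,0]]]}}

```text
time: 9.78
tool_pos: [0.5448, 0.131, 0.2566]
ee_rot: [-3.142, 0.004, 0.374]
wrist_force: [-10.3, -5.2, 5.5]
width: 0.0466
```

```bash
python3 -c "
from h import *
st()"
```

```text
t 9.78 mach [12.9 -0.3] tipz 57.4 rot [-3.142  0.004  0.374] F [-11.46  -1.03   5.46] w 0.0466 q [ 0.13  0.19  1.56 -0.    1.4   1.33]
```

The force jumped from 4.4 to 8.4 to 11.5 N over two 1 mm steps, so the paddle is on its rigid boss. I back off at once.

{"api": "move_arm", "payload": {"increments": [[[0.5,-0.02,0,0,0,0,0],[0.5,-0.1,0,0,0,0,0],[0.5,-0.3,0,0,0,0,0],[0.5,-0.6,0,0,0,0,0],[0.5,-0.9,0,0,0,0,0],[0.5,-0.9,0,-0.3,0,0,0],[0.5,-0.9,0,-0.6,0,0,0],[0.5,-0.9,0,-1,0,0,0]]]}}

```text
time: 10.45
tool_pos: [0.4602, 0.0981, 0.3544]
ee_rot: [-3.14, 0.004, 0.374]
wrist_force: [1.5, -0.7, 0.2]
width: 0.0471
```

{"api": "move_arm", "payload": {"increments": [[[0.5,-0.2,0.2,-0.3,0,0,0],[0.5,-0.4,0.5,-0.6,0,0,0],[0.5,-0.6,0.9,-0.6,0,0,0],[0.5,-0.6,0.9,-0.6,0,0,0],[0.5,-0.6,0.9,-0.6,0,0,0]]]}}

```text
time: 10.87
tool_pos: [0.4388, -0.0092, 0.4177]
ee_rot: [3.139, -0.004, 0.37]
wrist_force: [-0.9, 0.3, -0.5]
width: 0.047
```

```bash
python3 -c "
from h import *
st(); im,d,P=snap('top','t12'); im,d,P=snap('side','s12'); cv2.imwrite('pics/s12z.png',cv2.resize(im[130:310,190:440],None,fx=3,fy=3,interpolation=2)[:,:,::-1])
X=cloud(d,P)
B=np.dstack([(X[...,:2]-L)@C.T,X[...,2:]]).reshape(-1,3)*1000
b=B[(B[:,2]>50)&(B[:,2]<128)&(abs(B[:,1])<45)&(B[:,0]>-90)&(B[:,0]<190)]
print('side base x', np.percentile(b[:,0],[.3,1]))
for f in('s8','s12'):
  im,d,P=load(f);X=cloud(d,P);B=np.dstack([(X[...,:2]-L)@C.T,X[...,2:]]).reshape(-1,3)*1000
  q=B[(B[:,2]>60)&(B[:,2]<98)&(abs(B[:,1])<22)&(B[:,0]>190)&(B[:,0]<225)]; print(f,np.percentile(q[:,0],[2,25,50,75]))
"
```

```text
t 10.87 mach [-137.1  -92. ] tipz 218.5 rot [ 3.139 -0.004  0.37 ] F [-0.7   0.55 -0.49] w 0.047 q [-0.15 -0.17  1.59  0.    1.71  1.05]
side base x [20.00445805 20.40466179]
s8 [205.1268224  207.83259052 209.68733517 212.4086302 ]
s12 [191.30580595 202.01171297 218.25006132 222.01077913]
```

View pics/s12z.png

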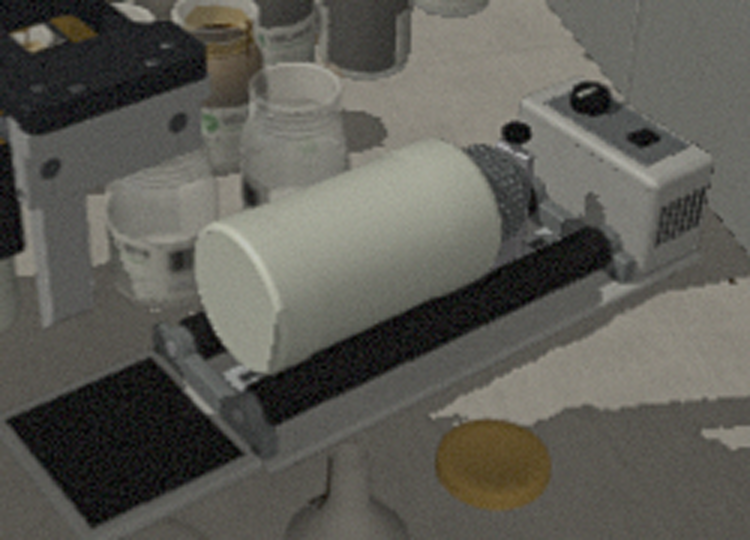

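View pics/t12.png

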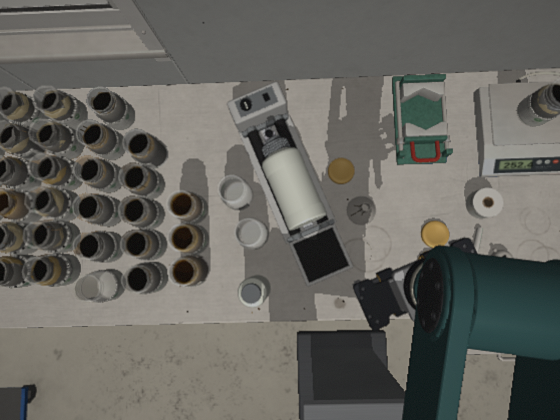

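The bottle lies centred between the rollers with its base at about 20.5 mm. That puts the cap top at about 210.5–211 mm, against a paddle face of about 205 mm when out, so the paddle has gone in about 6 mm. In the top view the jars at (236,191) and (251,233), the funnel at (361,208) and the gold cap at (341,170) are unmoved. The arm is clear, so I hand in.

```bash
python3 -c "
from h import *
a=load('top0')[0].astype(int);b=load('t12')[0].astype(int)
for n,(u,v) in dict(ja=(251,233),jb=(236,191),fun=(361,208),cap=(341,170)).items(): print(n,abs(a-b)[v-16:v+16,u-16:u+16].mean())
st(); print(robot.close_job())"
```

```text
ja 9.0166015625
jb 8.791341145833334
fun 14.219075520833334
cap 8.1875
t 10.97 mach [-136.2  -90.1] tipz 217.0 rot [-3.141e+00 -1.000e-03  3.730e-01] F [ 0.28 -0.02 -0.36] w 0.0469 q [-0.15 -0.17  1.59  0.    1.71  1.05]
the job is handed in; nothing more can be done
None
```

I tipped the large bottle over the lip with a high push of about 2.5 N. It now lies between the rollers with its cap toward the paddle. I slid it along at about 5 N until the force rose steeply, from about 4.4 to 11.5 N along the machine (12.7 N in all, the highest reading), then backed off at once. The job was handed in at 11.0 s.

**Last checks:**
- **Paddle:** the base sits at about +20.5 mm, which puts the cap top at about 211 mm. The paddle face was at about 205 mm when out, so about 6 mm of travel fits fully pressed in. I judged this from force and position only, because the paddle is hidden behind the cap. I did not touch the bottle again after release to confirm it.
- **Bystanders:** the jars, the funnel and the gold cap look unmoved in the top view. A before/after pixel comparison gave small differences, largest at the funnel; I did not look into these and put them down to noise and moving shadows.
- **Robot:** it stands clear with about zero contact force.

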